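Find the loose hold-down bolt and hold its guard cap open

ROBOT

A 6-joint arm with a two-finger parallel gripper is mounted at the origin on a cart in front of the work surface, level with it; the furniture and walls round the work are solid. World frame = base frame: x ahead of the robot, y to its left, z up, the work surface at z = 0. Lengths are in m, angles in degrees, forces in N, time in s.
With the tool pointing down it reaches from about 0.3 to 0.75 m from the base axis. Payload 8.5 kg.
Tool frame: the origin (TCP) lies midway between the tips of the shut fingers; the grasp point (between the pads) lies 19 mm behind it (env.tcp_to_grasp is the z of the grasp point in the tool frame, in m); z points along the fingers, y is the line along which they close (so a half turn about z gives the same grasp; the last joint's range is limited). The gripper opens to 85 mm and grips with 20 to 120 N. Pads are 22 mm wide; open, the fingers measure 114 mm over their backs; the gripper's body (76 mm by 85 mm) begins 54 mm behind the grasp point. The pads swing forward as they close: fully open they stand 13 mm farther back than shut.
Start: joints at [-78.455, 21.807, 74.336, -0, 83.858, -12.336], TCP at [0.223, -0.503, 0.231] pointing down, gripper open.
Joint ranges: [-178.18, 178.18], [-50.72, 133.34], [12.68, 142.11], [-81.47, 261.47], [9.98, 163.14], [-165.26, 165.26]. Speed limits (degrees/s): [136.94, 136.94, 180, 180, 180, 180].

INTERFACE

Orientations are given as a 3x3 rotation matrix whose columns are the frame's x, y, z axes.
In Python, from rig import env, imaging, job, models gives the robot as it stands. The module is installed in compiled form; this text tells all that it offers.
- The arm moves only by the tool jog_arm, never from a script. Its argument "plan" is text: rows parted by semicolons, each of 7 numbers parted by spaces: the turn, a rotation vector about the tool's x, y, z in degrees, then the shift along the tool's x, y, z in cm, then the closure in counts, from 0 (fully open) to 255 (shut). In form: rx ry rz x y z claw; .... A call has 1 to 10 rows; each row shifts and turns the commanded pose from where the row before left it, along the tool's axes as they then stand; what a row does not reach is not made up. A row lasts 1/12 s, in which the tool goes at most 41.7 mm and 7.16 degrees, less where a joint would pass 70% of its speed; a pose out of reach is approached as far as the arm can. A call with a gripper value outside its range is refused whole. The fingers move at their own pace and stop on an object; "grip_force" is the grip in N (left out, the last holds). Time passes only in rows, so rows that do not move let the fingers close. It gives the time, the measured TCP pose, the force, the opening and the grip force at its end, in the units of the state.
- env.observe(): the state, without advancing time (a new reading comes with each control period).
- imaging.get_image(name): name is "scene" or "side" or "wrist"; returns a dict with "pixels" (384x512x3 uint8, red, green, blue), "depth" (384x512 float32, m along the optical axis (not along the pixel's ray), 0 where there is no reading), "fov_y" (degrees; the focal length in pixels is half the picture's height over the tangent of half this angle, whatever the lens; pixels are square), "cx", "cy" (the principal point, pixels), "world_from_camera" (4x4, takes a point from camera to world coordinates). Camera axes: x right, y down, z forward; pixel columns grow to the right and rows downward; lengths in m; the calibration is good to about 2 mm. The wrist camera is an equidistant fisheye: a pixel r from the principal point sees the ray r / f radians off the axis. A picture is of the moment at which its call begins.
- job.close_job(): hands the job in; it is judged then, once.
Trained networks look in the newest picture that a camera, given by its name, has taken for a name from the list of things; names that differ only in an ending like _2 or _b are one class to them, and where a whole thing is asked for, a point or a joint stands for the part that bears it (a point fixed in the world has none). Each returns a list of dicts, best first, with "confidence" (0 to 1); they miss things now and then, are a little off and sometimes report something else, mostly with a low value. They report only what shows in the picture. A call takes as long as a camera call.
- models.outline_of(camera, query): "region" (384x512 bool, what is visible of it) and "bbox" ([centre column, centre row, width, height] in pixels, round what is visible of it).
- models.tip_of(camera, query): "at" ([column, row] in pixels: a listed point, or the origin of a listed thing).
The state is a dict: "time_s": time; "q": joint angles; "qvel": joint speeds; "joint_efforts": joint torques, N m; "position": TCP position; "tool_rot": TCP orientation; "ft_force": force on the tool from outside, world axes, zero at the start; "wrist_torque": the same for the moment, N m; "grip_width": finger opening in m; "gripper_force": force on a finger pad.
Only numpy, scipy, OpenCV 4.12 (cv2) and the standard library are available. Lean on these libraries where they do the work, as an engineer would, in place of code of your own. Each camera call takes 0.05 s, during which the arm holds its last target. There are 200 camera calls.

TASK

One of the three bolts of the hold-down rail has worked loose: tap the bolt heads lightly from above, through the windows of their shut caps, until you find the one that gives way and sinks to its stop (the tight ones do not move). Then lift that bolt's hinged guard cap by its cross bar well open, past half-way to upright, and finish while still holding it there, since it falls shut if let go, so that a fitter can get a wrench on the bolt. Leave the other two caps shut and the things lying around where they are.

Things in the scene. Friction and masses are not known exactly. Their poses are not given: they have to be found in the camera images.
- rail: the fixed aluminium hold-down rail on the worktop, 76 (x) x 280 (y) x 34 mm high, three capped bolts along it 90 mm apart. Origin: centre of its underside; x points across it to the hinges (away from the cap bars), y along the row of bolts, z up. It may stand anywhere near the middle of the worktop, turned by up to about 0.4 rad. Free height above it; the worktop is at z = 0
- bolt_1_top (a point): centre of the top face of bolt 1, at rail y = +90 mm (the robot's left), x = 0: hexagon steel head 21 mm across, 10 mm high, its top 54 mm above the worktop, standing 14 mm out through the 30 mm square window of its cap. Moves with the bolt
- bolt_1 (a joint): how far this bolt has sunk (m): 0 as found. A tight bolt does not move when pressed (under 1 mm). The loose one slides straight down with about 3 N, comes to a stop after 6 mm (0.006) and stays down; its head is then still 8 mm clear of the cap
- cap_1 (a joint): opening angle (rad) of the guard cap of bolt 1: 0 shut (lying flat), 1.2 the stop. Light (80 g), it falls shut by itself whenever it is not held
- cap_1_bar (a point): centre of the round steel cross bar at the front end of this cap, for lifting it: 14 mm thick, 24 mm long, parallel to the rail's y, flat ends. Shut, it is 40 mm above the worktop, 20 mm in front of the rail's front face, with free space under and beside it; a 14 mm wide tongue joins it at mid length from the rail's side. Pinched on its flat ends it pivots between the fingers
- cap_1_hinge (a point): point on the hinge axis of this cap (axis parallel to the rail's y; 34 mm behind the bolt, 40 mm above the worktop); the cross bar goes round it on a radius of 92 mm, first straight up, then over towards the hinge. Cap plate 46 mm wide, 4 mm thick, its top 40 mm above the worktop when shut
- bolt_2_top (a point): centre of the top face of bolt 2, at rail y = 0 (the middle), x = 0: hexagon steel head 21 mm across, 10 mm high, its top 54 mm above the worktop, standing 14 mm out through the 30 mm square window of its cap. Moves with the bolt
- bolt_2 (a joint): how far this bolt has sunk (m): 0 as found. A tight bolt does not move when pressed (under 1 mm). The loose one slides straight down with about 3 N, comes to a stop after 6 mm (0.006) and stays down; its head is then still 8 mm clear of the cap
- cap_2 (a joint): opening angle (rad) of the guard cap of bolt 2: 0 shut (lying flat), 1.2 the stop. Light (80 g), it falls shut by itself whenever it is not held
- cap_2_bar (a point): centre of the round steel cross bar at the front end of this cap, for lifting it: 14 mm thick, 24 mm long, parallel to the rail's y, flat ends. Shut, it is 40 mm above the worktop, 20 mm in front of the rail's front face, with free space under and beside it; a 14 mm wide tongue joins it at mid length from the rail's side. Pinched on its flat ends it pivots between the fingers
- cap_2_hinge (a point): point on the hinge axis of this cap (axis parallel to the rail's y; 34 mm behind the bolt, 40 mm above the worktop); the cross bar goes round it on a radius of 92 mm, first straight up, then over towards the hinge. Cap plate 46 mm wide, 4 mm thick, its top 40 mm above the worktop when shut
- bolt_3_top (a point): centre of the top face of bolt 3, at rail y = -90 mm (the robot's right), x = 0: hexagon steel head 21 mm across, 10 mm high, its top 54 mm above the worktop, standing 14 mm out through the 30 mm square window of its cap. Moves with the bolt
- bolt_3 (a joint): how far this bolt has sunk (m): 0 as found. A tight bolt does not move when pressed (under 1 mm). The loose one slides straight down with about 3 N, comes to a stop after 6 mm (0.006) and stays down; its head is then still 8 mm clear of the cap
- cap_3 (a joint): opening angle (rad) of the guard cap of bolt 3: 0 shut (lying flat), 1.2 the stop. Light (80 g), it falls shut by itself whenever it is not held
- cap_3_bar (a point): centre of the round steel cross bar at the front end of this cap, for lifting it: 14 mm thick, 24 mm long, parallel to the rail's y, flat ends. Shut, it is 40 mm above the worktop, 20 mm in front of the rail's front face, with free space under and beside it; a 14 mm wide tongue joins it at mid length from the rail's side. Pinched on its flat ends it pivots between the fingers
- cap_3_hinge (a point): point on the hinge axis of this cap (axis parallel to the rail's y; 34 mm behind the bolt, 40 mm above the worktop); the cross bar goes round it on a radius of 92 mm, first straight up, then over towards the hinge. Cap plate 46 mm wide, 4 mm thick, its top 40 mm above the worktop when shut
- loupe_mid (a point): bystander: black eye loupe, 37 mm across, 34 mm high, standing to the right of the rail; its centre
- tape_mid (a point): bystander: roll of green tape, 80 mm across, 19 mm high, lying behind the rail to the left; its centre
- cassette_mid (a point): bystander: cream test cassette, 20 x 70 x 5 mm, lying flat in front of the rail; its centre

How it is judged:
By the outcome, as a careful person would: the job done as asked, in the order asked, and still so for the second after the job is handed in, while the arm keeps its last pose, push and grip.
It also fails if it takes over 48 s, if anything falls off the work surface, if the arm or the gripper's body presses on something with over 40 N, if the wrist force passes 120 N, or if a joint passes its speed limit or range.

## Working session

There is one attempt and no reset: what is moved stays moved. The work goes in short steps, Python scripts to look and compute and a tool call to move; the robot and the scene stay as the last step left them, time stands still between calls to the robot, and variables do not carry over. Pictures are saved under pics/ and viewed, at most 10 in all, crops included, and the job is handed in when it is done.

Besides the shell and the picture viewer there is one more tool, called after "Request:" by a JSON object that holds its "method" and its "body", one argument or row to a line. jog_arm: Moves the arm, as the interface text tells. Its arguments: {"type":"object","properties":{"plan":{"type":"string"},"grip_force":{"type":"number"}},"required":["plan"]}

```bash
mkdir -p pics; cat > h.py <<'E'
import numpy as np, cv2
from rig import env, imaging, job, models
def world(im,u,v,d):
    f=im["pixels"].shape[0]/2/np.tan(np.radians(im["fov_y"])/2)
    p=np.array([(u-im["cx"])/f*d,(v-im["cy"])/f*d,d,1])
    return (im["world_from_camera"]@p)[:3]
def at_z(im,u,v,z):
    a=world(im,u,v,0.0);b=world(im,u,v,1.0)
    return a+(b-a)*(z-a[2])/(b[2]-a[2])
def save(im,n,crop=None):
    cv2.imwrite(f"pics/{n}.png",cv2.cvtColor(im["pixels"],cv2.COLOR_RGB2BGR))
E
python3 - <<'E'
from h import *
s=env.observe();print({k:np.round(v,3).tolist() for k,v in s.items()}, env.tcp_to_grasp)
a=[]
for c in("scene","side"):
    im=imaging.get_image(c); a.append(im["pixels"]); print(c,im["fov_y"],im["world_from_camera"].round(3).tolist())
    for q,z in(("bolt_1_top",.054),("cap_1_bar",.040),("cap_1_hinge",.040),("rail",0),("loupe_mid",.017),("tape_mid",.01),("cassette_mid",.003)):
        for r in models.tip_of(c,q)[:5]:
            u,v=r["at"]; d=im["depth"][int(v),int(u)]
            print(q,round(r["confidence"],2),np.round([u,v]),at_z(im,u,v,z).round(4),world(im,u,v,d).round(4))
cv2.imwrite("pics/a.png",cv2.cvtColor(cv2.resize(np.vstack(a),(440,600)) if 0 else cv2.resize(np.hstack(a),(800,300)),cv2.COLOR_RGB2BGR))
E
```

```text
{'time_s': 0.0, 'q': [-78.456, 21.841, 74.386, 0.0, 83.858, -12.335], 'qvel': [0.007, 0.073, 0.049, -0.071, 0.005, -0.045], 'joint_efforts': [0.003, -44.845, -23.128, -0.0, 0.005, -0.0], 'position': [0.223, -0.503, 0.231], 'tool_rot': [[0.914, 0.405, -0.0], [0.405, -0.914, 0.001], [0.0, -0.001, -1.0]], 'ft_force': [-0.105, -0.527, -0.313], 'wrist_torque': [0.03, -0.028, 0.057], 'gripper_force': 0.0, 'grip_width': 0.086} -0.0187
scene 49.12025018849651 [[-0.564, -0.424, 0.709, -0.225], [-0.826, 0.283, -0.488, 0.517], [0.007, -0.86, -0.51, 0.643], [0.0, 0.0, 0.0, 1.0]]
bolt_1_top 0.6 [190. 228.] [0.5408 0.1801 0.054 ] [0.541  0.18   0.0539]
cap_1_bar 0.84 [198. 245.] [0.4896 0.1864 0.04  ] [0.4829 0.1894 0.0456]
cap_1_hinge 0.96 [182. 224.] [0.5843 0.1801 0.04  ] [ 0.6425  0.1559 -0.0034]
rail 0.89 [222. 234.] [0.5429 0.0926 0.    ] [0.5061 0.113  0.0308]
loupe_mid 0.75 [255. 208.] [ 0.5768 -0.0328  0.017 ] [ 0.554  -0.0171  0.0348]
loupe_mid 0.49 [223. 232.] [0.5299 0.0972 0.017 ] [0.5067 0.1101 0.0363]
cassette_mid 0.51 [188. 230.] [0.6029 0.1591 0.003 ] [0.5379 0.1872 0.0533]
side 56.12192762627983 [[-0.934, -0.224, 0.279, 0.272], [-0.357, 0.61, -0.707, 0.698], [-0.012, -0.76, -0.65, 0.717], [0.0, 0.0, 0.0, 1.0]]
bolt_1_top 0.62 [229. 239.] [0.5503 0.1733 0.054 ] [0.557  0.1607 0.0381]
cap_1_bar 0.74 [229. 242.] [0.5518 0.1725 0.04  ] [0.5459 0.1837 0.0544]
cap_1_bar 0.6 [252. 256.] [0.4829 0.1922 0.04  ] [0.4824 0.1933 0.0414]
cap_1_hinge 0.84 [222. 242.] [0.5686 0.1791 0.04  ] [0.569  0.1783 0.039 ]
rail 0.66 [246. 229.] [0.5424 0.0842 0.    ] [0.528  0.1169 0.0383]
loupe_mid 0.66 [297. 161.] [ 0.4929 -0.2404  0.017 ] [ 0.4883 -0.2207  0.0317]
tape_mid 0.94 [162. 241.] [0.7302 0.2067 0.01  ] [ 0.7401  0.1961 -0.0053]
cassette_mid 0.65 [316. 227.] [0.3684 0.013  0.003 ] [0.3684 0.013  0.003 ]
```

View pics/a.png

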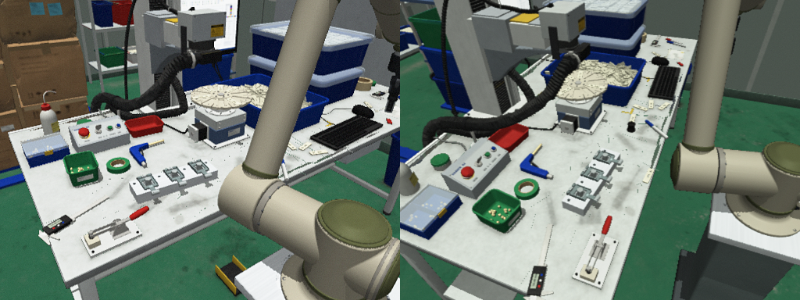

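The rail sits at about (180,178) in the left half and (590,180) in the right half, with three caps. I'll zoom in and fit the rail to the depth points.

```bash
python3 - <<'E'
from h import *
out=[]
for c,(u0,v0,w,h) in(("scene",(150,180,150,100)),("side",(190,170,150,110))):
    im=imaging.get_image(c)
    out.append(cv2.resize(im["pixels"][v0:v0+h,u0:u0+w],(400,int(400*h/w)),interpolation=cv2.INTER_CUBIC))
    V,U=np.mgrid[v0:v0+h,u0:u0+w]; d=im["depth"][V,U]
    f=192/np.tan(np.radians(im["fov_y"])/2)
    P=np.stack([(U-im["cx"])/f*d,(V-im["cy"])/f*d,d,np.ones_like(d)],-1)@im["world_from_camera"].T
    P=P[...,:3].reshape(-1,3)
    for lo,hi in((.046,.065),(.028,.046)):
        m=(P[:,2]>lo)&(P[:,2]<hi)&(P[:,0]>.42)&(P[:,0]<.64)&(P[:,1]>-.07)&(P[:,1]<.27)
        Q=P[m]; r=cv2.minAreaRect(Q[:,:2].astype(np.float32)*1000)
        print(c,lo,m.sum(),Q[:,2].mean().round(4),r)
        if lo>.04:
            k=cv2.kmeans(Q[:,:2].astype(np.float32),3,None,(3,100,1e-6),10,0)
            print(k[2], np.bincount(k[1].ravel()))
    print("table z",np.median(P[(P[:,2]<.015),2]))
h=min(o.shape[0] for o in out)
cv2.imwrite("pics/b.png",cv2.cvtColor(np.hstack([o[:h] for o in out]),cv2.COLOR_RGB2BGR))
E
```

```text
scene 0.046 184 0.0513 ((506.3033447265625, 129.44277954101562), (126.08699035644531, 306.07684326171875), 10.73878288269043)
[[0.4237428  0.25596496]
 [0.5251391  0.05110167]
 [0.53431064 0.18506235]] [41 87 56]
scene 0.028 2260 0.0358 ((521.8594360351562, 93.9093017578125), (281.5836486816406, 105.80268859863281), 84.714599609375)
table z -0.001128536701088645
side 0.046 187 0.0512 ((484.8349609375, 116.94307708740234), (264.9330749511719, 146.24969482421875), 85.97762298583984)
[[0.42552754 0.24835825]
 [0.52049965 0.05352183]
 [0.53828263 0.18420917]] [ 21 103  63]
side 0.028 2422 0.0362 ((521.7730102539062, 93.70278930664062), (281.9397888183594, 103.5689468383789), 84.59160614013672)
table z -0.001097100149082486
```

View pics/b.png

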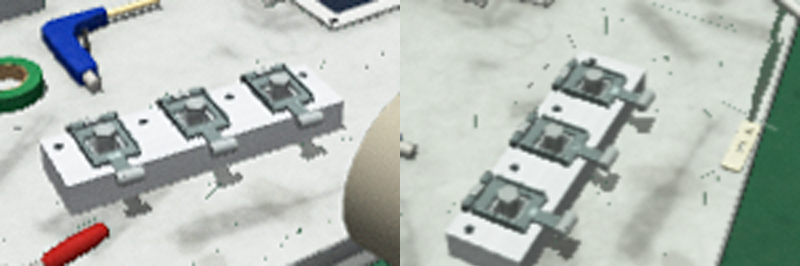

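Request:
{"method": "jog_arm", "body": {
  "plan": "0 0 0 3.1 -2.46 0.2 255;0 0 0 3.1 -2.46 0.2 255;0 0 0 3.1 -2.46 0.2 255;0 0 0 3.1 -2.46 0.2 255;0 0 0 3.1 -2.46 0.2 255;0 0 0 3.1 -2.46 0.2 255;0 0 0 3.1 -2.46 0.2 255;0 0 0 3.1 -2.46 0.2 255;0 0 0 3.1 -2.46 0.2 255;0 0 0 3.1 -2.46 0.2 255",
  "grip_force": 40
}}

```text
time_s: 1.73
position: [0.407, -0.1506, 0.2115]
tool_rot: [[0.915, 0.405, 0.001], [0.405, -0.915, -0.0], [0.0, 0.001, -1.0]]
ft_force: [0.9, -0.5, 0.3]
grip_width: 0.0002
gripper_force: 0.0
```

Request:
{"method": "jog_arm", "body": {
  "plan": "0 0 0 3.1 -2.46 0 255;0 0 0 3.1 -2.46 0 255;0 0 0 3.1 -2.46 0 255;0 0 0 3.1 -2.46 0 255;0 0 7 0 0 0 255;0 0 7 0 0 0 255;0 0 7 0 0 0 255;0 0 7 0 0 0 255;0 0 1.2 0 0 0 255;0 0 0 0 0 0 255"
}}

```text
time_s: 2.57
position: [0.4801, -0.0123, 0.2114]
tool_rot: [[0.996, -0.091, 0.0], [-0.091, -0.996, -0.0], [0.0, 0.0, -1.0]]
ft_force: [0.0, -0.2, 0.7]
grip_width: 0.0
gripper_force: 0.0
```

```bash
cat >> h.py <<'E'
def fish_z(im,u,v,z):
    f=192/np.tan(np.radians(im["fov_y"])/2)
    x,y=u-im["cx"],v-im["cy"]; r=np.hypot(x,y)+1e-9; t=r/f
    M=im["world_from_camera"]; d=M[:3,:3]@np.array([np.sin(t)*x/r,np.sin(t)*y/r,np.cos(t)])
    return M[:3,3]+d*(z-M[2,3])/d[2]
E
python3 - <<'E'
from h import *
im=imaging.get_image("wrist"); save(im,"w1")
s=env.observe();print(s["time_s"],s["position"].round(4) if hasattr(s["position"],"round") else s["position"],np.round(s["tool_rot"],3).tolist(),np.round(s["ft_force"],2),s["grip_width"])
print(im["world_from_camera"].round(3).tolist(),im["fov_y"])
for q,z in(("bolt_1_top",.054),("cap_1_bar",.040),("cap_1_hinge",.040),("rail",0)):
    for r in models.tip_of("wrist",q)[:5]:
        u,v=r["at"]; print(q,round(r["confidence"],2),np.round([u,v],1),fish_z(im,u,v,z).round(4),im["depth"][int(v),int(u)])
E
```

```text
2.6167 [ 0.4801 -0.0123  0.2114] [[0.996, -0.09, 0.0], [-0.09, -0.996, -0.0], [0.0, 0.0, -1.0]] [-1.16  0.16 -0.2 ] -0.00011060453554246716
[[-0.091, -0.951, -0.297, 0.554], [-0.996, 0.087, 0.027, -0.018], [0.0, 0.298, -0.954, 0.353], [0.0, 0.0, 0.0, 1.0]] 65.70646984690485
bolt_1_top 0.89 [ 86.9 138.5] [0.5425 0.1796 0.054 ] 0.29630405
cap_1_bar 0.74 [ 97.  182.7] [0.4869 0.1866 0.04  ] 0.32014737
cap_1_hinge 0.77 [ 90.6 109.2] [0.5753 0.1772 0.04  ] 0.2937762
rail 0.58 [171.8 127.8] [0.5359 0.0909 0.    ] 0.3112616
rail 0.39 [ 98.4 185.4] [0.4742 0.2114 0.    ] 0.31919754
```

View pics/w1.png

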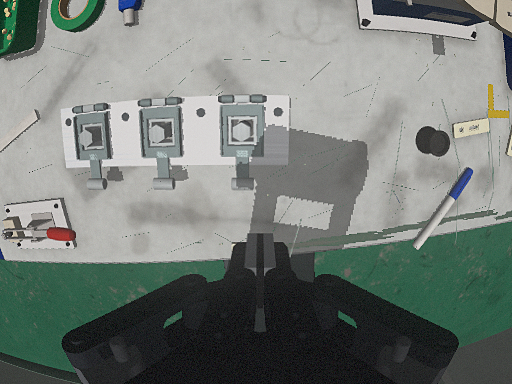

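The wrist view shows three capped bolts with heads at about (88,137), (161,132), (241,131), bars at (97,184), (164,184), (243,184), and the loupe at (432,140), clear of the rail.

```bash
python3 - <<'E'
from h import *
im=imaging.get_image("wrist")
for p in((88,137),(161,132),(241,131)): print(fish_z(im,*p,.054).round(4))
for p in((97,184),(164,184),(243,184)): print(fish_z(im,*p,.045).round(4))
a=np.radians(-5.35);X=np.array([np.cos(a),np.sin(a)]);Y=np.array([-X[1],X[0]]);O=np.array([.5353,.0925])
for y in(.09,0,-.09): print("fit",(O+Y*y).round(4),(O+Y*y-.058*X).round(4))
E
```

```text
[0.544  0.1776 0.054 ]
[0.536  0.0866 0.054 ]
[0.5271 0.0031 0.054 ]
[0.4865 0.1836 0.045 ]
[0.4777 0.096  0.045 ]
[0.4693 0.0077 0.045 ]
fit [0.5437 0.1821] [0.4859 0.1875]
fit [0.5353 0.0925] [0.4776 0.0979]
fit [0.5269 0.0029] [0.4692 0.0083]
```

Request:
{"method": "jog_arm", "body": {
  "plan": "0 0 0 2.3 -1 2 255;0 0 0 2.24 -0.95 3 255;0 0 0 0 0 3.5 255;0 0 0 0 0 3.5 255;0 0 0 0 0 2.5 255;0 0 0 0 0 0.7 255;0 0 0 0 0 0 255;0 0 0 0 0 0 255;0 0 0 0 0 0 255"
}}

```text
time_s: 3.62
position: [0.5281, 0.0027, 0.0611]
tool_rot: [[0.996, -0.093, 0.003], [-0.093, -0.996, -0.001], [0.003, 0.0, -1.0]]
ft_force: [0.3, -0.3, 1.1]
grip_width: 0.0002
gripper_force: 0.0
```

Request:
{"method": "jog_arm", "body": {
  "plan": "0 0 0 0 0 0.2 255;0 0 0 0 0 0 255;0 0 0 0 0 0.2 255;0 0 0 0 0 0 255"
}}

```text
time_s: 3.95
position: [0.5271, 0.0029, 0.0555]
tool_rot: [[0.996, -0.093, 0.0], [-0.093, -0.996, -0.0], [0.0, -0.0, -1.0]]
ft_force: [-0.2, -0.7, 0.2]
grip_width: 0.0002
gripper_force: 0.0
```

Request:
{"method": "jog_arm", "body": {
  "plan": "0 0 0 0 0 0.1 255;0 0 0 0 0 0 255;0 0 0 0 0 0 255"
}}

```text
time_s: 4.2
position: [0.5271, 0.0029, 0.0543]
tool_rot: [[0.996, -0.093, -0.0], [-0.093, -0.996, 0.0], [-0.0, -0.0, -1.0]]
ft_force: [-0.5, 0.2, -0.5]
grip_width: 0.0001
gripper_force: 0.0
```

Request:
{"method": "jog_arm", "body": {
  "plan": "0 0 0 0 0 0.1 255;0 0 0 0 0 0 255;0 0 0 0 0 0 255"
}}

```text
time_s: 4.45
position: [0.5272, 0.0029, 0.0538]
tool_rot: [[0.996, -0.093, 0.001], [-0.093, -0.996, -0.0], [0.001, 0.0, -1.0]]
ft_force: [-1.8, 0.1, 5.3]
grip_width: 0.0004
gripper_force: 2.7
```

Request:
{"method": "jog_arm", "body": {
  "plan": "0 0 0 0 0 0.1 255;0 0 0 0 0 0 255;0 0 0 0 0 0 255"
}}

```text
time_s: 4.7
position: [0.5274, 0.0029, 0.0537]
tool_rot: [[0.996, -0.093, 0.002], [-0.093, -0.996, -0.0], [0.002, 0.0, -1.0]]
ft_force: [-4.1, 0.6, 14.0]
grip_width: -0.0001
gripper_force: 7.3
```

Bolt 3 stays put at 14 N, so it is tight. Moving on to bolt 2.

Request:
{"method": "jog_arm", "body": {
  "plan": "0 0 0 0 0 -2 255;0 0 0 0 -3 0 255;0 0 0 0 -3 0 255;0 0 0 0 -3 0 255;0 0 0 0 0 0 255;0 0 0 0 0 1.2 255;0 0 0 0 0 0.6 255;0 0 0 0 0 0 255;0 0 0 0 0 0 255"
}}

```text
time_s: 5.45
position: [0.5353, 0.0921, 0.0541]
tool_rot: [[0.996, -0.093, -0.001], [-0.093, -0.996, -0.0], [-0.001, 0.0, -1.0]]
ft_force: [0.6, 0.1, 0.2]
grip_width: -0.0003
gripper_force: 0.0
```

Request:
{"method": "jog_arm", "body": {
  "plan": "0 0 0 0 0 0.1 255;0 0 0 0 0 0 255;0 0 0 0 0 0.1 255;0 0 0 0 0 0 255;0 0 0 0 0 0 255"
}}

```text
time_s: 5.87
position: [0.5355, 0.0924, 0.0525]
tool_rot: [[0.996, -0.093, 0.0], [-0.093, -0.996, -0.0], [0.0, 0.0, -1.0]]
ft_force: [0.1, -0.0, 1.1]
grip_width: 0.0001
gripper_force: 0.4
```

Request:
{"method": "jog_arm", "body": {
  "plan": "0 0 0 0 0 0.1 255;0 0 0 0 0 0 255;0 0 0 0 0 0.1 255;0 0 0 0 0 0 255;0 0 0 0 0 0 255"
}}

```text
time_s: 6.28
position: [0.5355, 0.0925, 0.0503]
tool_rot: [[0.996, -0.093, 0.0], [-0.093, -0.996, -0.0], [0.0, 0.0, -1.0]]
ft_force: [0.3, 0.2, 1.0]
grip_width: -0.0002
gripper_force: 0.6
```

Request:
{"method": "jog_arm", "body": {
  "plan": "0 0 0 0 0 0.1 255;0 0 0 0 0 0 255;0 0 0 0 0 0 255"
}}

```text
time_s: 6.53
position: [0.5354, 0.0926, 0.0492]
tool_rot: [[0.996, -0.093, -0.0], [-0.093, -0.996, 0.0], [-0.0, -0.0, -1.0]]
ft_force: [0.9, -0.8, 1.3]
grip_width: -0.0002
gripper_force: 0.4
```

It is sinking with little force, so I'll push it to its stop.

Request:
{"method": "jog_arm", "body": {
  "plan": "0 0 0 0 0 0.1 255;0 0 0 0 0 0 255;0 0 0 0 0 0 255;0 0 0 0 0 0 255"
}}

```text
time_s: 6.87
position: [0.5353, 0.0926, 0.0482]
tool_rot: [[0.996, -0.093, -0.0], [-0.093, -0.996, 0.0], [-0.0, -0.0, -1.0]]
ft_force: [0.7, 0.1, 0.5]
grip_width: -0.0002
gripper_force: 0.2
```

Request:
{"method": "jog_arm", "body": {
  "plan": "0 0 0 0 0 0.1 255;0 0 0 0 0 0 255;0 0 0 0 0 0 255"
}}

```text
time_s: 7.12
position: [0.5355, 0.0926, 0.048]
tool_rot: [[0.996, -0.093, 0.001], [-0.093, -0.996, 0.0], [0.001, -0.0, -1.0]]
ft_force: [-2.6, 0.2, 8.4]
grip_width: 0.0001
gripper_force: 4.1
```

Request:
{"method": "jog_arm", "body": {
  "plan": "0 0 0 0 0 0.05 255;0 0 0 0 0 0 255;0 0 0 0 0 0 255"
}}

```text
time_s: 7.37
position: [0.5355, 0.0926, 0.048]
tool_rot: [[0.996, -0.093, 0.001], [-0.093, -0.996, -0.0], [0.001, -0.0, -1.0]]
ft_force: [-3.6, -1.0, 12.0]
grip_width: 0.0001
gripper_force: 6.3
```

Bolt 2 sank 6 mm and stopped, so it is the loose one. I'll go above its bar, open the fingers and check alignment.

Request:
{"method": "jog_arm", "body": {
  "plan": "0 0 0 0 0 -2 255;0 0 0 0 0 -3.3 255;0 0 0 -2 0 -1 105;0 0 0 -2 0 0 105;0 0 0 -1.8 0 0 105;0 0 0 0 0 0 105;0 0 0 0 0 0 105;0 0 0 0 0 0 105;0 0 0 0 0 0 105"
}}

```text
time_s: 8.12
position: [0.4785, 0.0978, 0.1097]
tool_rot: [[0.996, -0.093, 0.0], [-0.093, -0.996, 0.0], [0.0, -0.0, -1.0]]
ft_force: [-0.2, -1.2, -0.4]
grip_width: 0.0505
gripper_force: 0.0
```

```bash
python3 - <<'E'
from h import *
im=imaging.get_image("wrist"); save(im,"w2")
s=env.observe();print(s["position"],s["grip_width"])
for q,z in(("bolt_1_top",.054),("cap_1_bar",.040)):
    for r in models.tip_of("wrist",q)[:5]:
        u,v=r["at"]; print(q,round(r["confidence"],2),np.round([u,v],1),fish_z(im,u,v,z).round(4))
E
```

```text
[0.47837714 0.09779957 0.10963148] 0.05009558774920575
bolt_1_top 0.96 [131.9 134.4] [0.5422 0.1834 0.054 ]
cap_1_bar 0.8 [148.9 202. ] [0.487  0.1859 0.04  ]
```

View pics/w2.png

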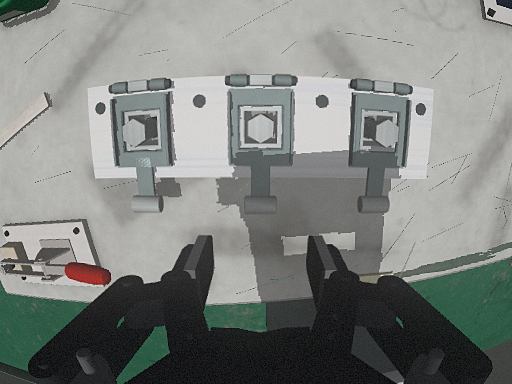

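The middle bar at (260,204) is centred between the fingers (midpoint at about column 262). Descending and closing.

Request:
{"method": "jog_arm", "body": {
  "plan": "0 0 0 0 0 2.5 105;0 0 0 0 0 2.5 105;0 0 0 0 0 2 105;0 0 0 0 0 1.5 105;0 0 0 0 0 0.1 105;0 0 0 0 0 0 105;0 0 0 0 0 0 105"
}}

```text
time_s: 8.85
position: [0.4783, 0.0979, 0.0245]
tool_rot: [[0.996, -0.093, 0.001], [-0.093, -0.996, -0.0], [0.001, -0.0, -1.0]]
ft_force: [-0.2, 0.8, 0.1]
grip_width: 0.0504
gripper_force: 0.0
```

Request:
{"method": "jog_arm", "body": {
  "plan": "0 0 0 0 0 0 220;0 0 0 0 0 0 220;0 0 0 0 0 0 220;0 0 0 0 0 0 220;0 0 0 0 0 0 220;0 0 0 0 0 0 220;0 0 0 0 0 0 220;0 0 0 0 0 0 220",
  "grip_force": 50
}}

```text
time_s: 9.52
position: [0.4781, 0.0977, 0.0248]
tool_rot: [[0.996, -0.093, 0.002], [-0.093, -0.996, -0.001], [0.002, 0.0, -1.0]]
ft_force: [-0.9, -1.5, 6.6]
grip_width: 0.0223
gripper_force: 48.6
```

Request:
{"method": "jog_arm", "body": {
  "plan": "0 0 0 0.02 0 -0.46 220;0 0 0 0.03 0 -0.46 220;0 0 0 0.06 0 -0.46 220;0 0 0 0.08 0 -0.45 220;0 0 0 0.23 0 -0.89 220;0 0 0 0 0 0 220"
}}

```text
time_s: 10.02
position: [0.4822, 0.0973, 0.0521]
tool_rot: [[0.996, -0.093, 0.001], [-0.093, -0.996, -0.0], [0.001, 0.0, -1.0]]
ft_force: [1.1, -3.2, -4.8]
grip_width: 0.0227
gripper_force: 49.3
```

Request:
{"method": "jog_arm", "body": {
  "plan": "0 0 0 0.32 0 -0.86 220;0 0 0 0.4 0 -0.83 220;0 0 0 0.48 0 -0.79 220;0 0 0 0 0 0 220"
}}

```text
time_s: 10.35
position: [0.4938, 0.0962, 0.0765]
tool_rot: [[0.996, -0.093, -0.0], [-0.093, -0.996, -0.0], [-0.0, 0.0, -1.0]]
ft_force: [0.2, -3.9, -4.0]
grip_width: 0.0221
gripper_force: 49.5
```

Forces are small, so I'll continue to about 1.0 rad.

Request:
{"method": "jog_arm", "body": {
  "plan": "0 0 0 0.56 0 -0.73 220;0 0 0 0.63 0 -0.67 220;0 0 0 0.69 0 -0.61 220;0 0 0 0.75 0 -0.53 220;0 0 0 0 0 0 220;0 0 0 0 0 0 220;0 0 0 0 0 0 220"
}}

```text
time_s: 10.93
position: [0.5186, 0.0938, 0.1004]
tool_rot: [[0.996, -0.093, -0.003], [-0.093, -0.996, -0.0], [-0.003, 0.001, -1.0]]
ft_force: [-3.0, -5.2, -1.9]
grip_width: 0.0226
gripper_force: 49.9
```

```bash
python3 - <<'E'
from h import *
im=imaging.get_image("wrist");b=imaging.get_image("scene")["pixels"][170:290,130:290];c=imaging.get_image("side")["pixels"][160:280,180:340]
bc=np.vstack([cv2.resize(x,(384,288),interpolation=cv2.INTER_CUBIC) for x in(b,c)])
o=np.hstack([cv2.resize(im["pixels"],(410,576)) if 0 else cv2.copyMakeBorder(cv2.resize(im["pixels"],(410,308)),0,268,0,0,0),bc])
cv2.imwrite("pics/e.png",cv2.cvtColor(o,cv2.COLOR_RGB2BGR)); s=env.observe(); print(s["position"],s["ft_force"],s["grip_width"],s["gripper_force"])
E
```

```text
[0.51859102 0.09384627 0.10042182] [-2.27414492 -4.48085932 -1.40224293] 0.022983912157007253 49.86968636512756
```

View pics/e.png

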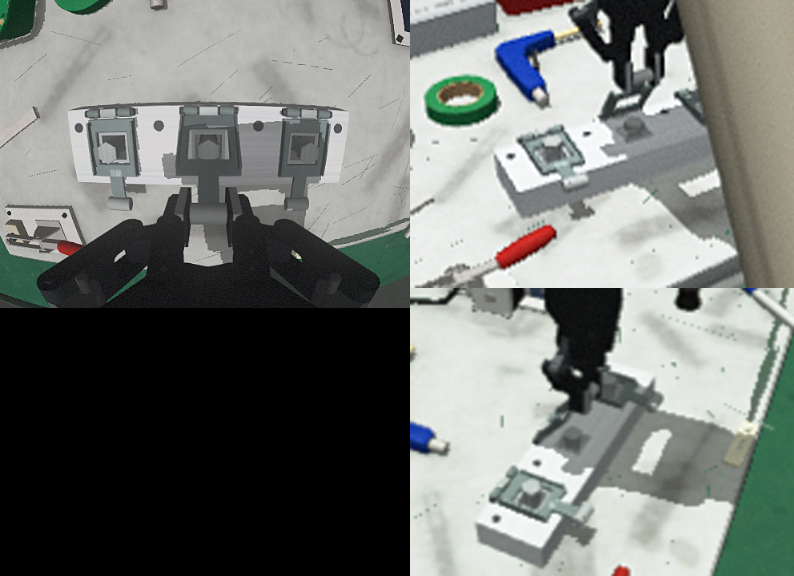

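The picture shows the middle cap standing at about 1 rad with its bar held between the pads (wrist view, about (208,210)), and the caps on either side lying flat. Handing in.

```bash
python3 -c "
from rig import job; print(job.close_job())"
```

```text
the job is handed in; nothing more can be done
None
```

Bolt 2 (the middle one) was the loose one: it sank 6 mm to its stop. I handed the job in with its cap held open at about 1.0 rad and the other two caps shut; bolt 3 tested tight, and I did not tap bolt 1.

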